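# Click the speed wheel to the green line and start

## Robot

A 6-joint arm with a two-finger parallel gripper is mounted at the origin on a cart in front of the work surface, level with it; the furniture and walls round the work are solid. World frame = base frame: x ahead of the robot, y to its left, z up, the work surface at z = 0. Lengths are in m, angles in rad, forces in N, time in s.
With the tool pointing down it reaches from about 0.375 to 0.9 m from the base axis. Payload 3.1 kg.
Tool frame: the origin (TCP) lies between the finger pads; the fingertips stand 22 mm ahead of it and the grasp point (between the pads) lies 3 mm ahead of it; z points along the fingers, y is the line along which they close (so a half turn about z gives the same grasp; the last joint's range is limited). The gripper opens to 87 mm and grips with 3 to 60 N. Pads are 19 mm wide; open, the fingers measure 117 mm over their backs; the gripper's body (75 mm by 190 mm) begins 51 mm behind the grasp point.
Start: joints at [-1.472, 0.527, 1.433, -0, 1.181, -0.178], TCP at [0.171, -0.601, 0.245] pointing down, gripper open.
Joint ranges: [-3.08, 3.08], [-0.75, 2.2], [0.22, 2.44], [-1.43, 4.57], [0, 2.65], [-2.85, 2.85]. Speed limits (rad/s): [2.79, 2.79, 3.14, 3.14, 3.14, 3.14].

## Interface

Orientations are given as a unit quaternion [x, y, z, w].
In Python, from rig import robot gives the robot as it stands.
- The arm moves only by the tool move_arm, never from a script. Its argument "series" is text: rows parted by semicolons, each of 6 numbers parted by spaces: the shift along the tool's x, y, z in mm, then the turn, a rotation vector about the tool's x, y, z in degrees. In form: dx dy dz ax ay az; .... A call has 1 to 8 rows; each row is the pose to reach, as a shift and turn from the pose commanded when the call began, along the tool's axes at that moment; what a row does not reach only later rows make up. A row lasts 1/12 s, in which the tool goes at most 41.7 mm and 7.16 degrees, less where a joint would pass 70% of its speed; a pose out of reach is approached as far as the arm can. A call with a gripper value outside its range is refused whole. "jaw" is the opening, from 0 (shut) to 1 (fully open), set as the call begins (left out, the last holds). The fingers move at their own pace and stop on an object; "newtons" is the grip in N (left out, the last holds). Time passes only in rows, so rows that repeat a pose let the fingers close. It gives the time, the measured TCP pose, the force, the opening and the grip force at its end, in the units of the state.
- robot.get_obs(): the state, without advancing time (a new reading comes with each control period).
- robot.camera(name): name is "scene" or "top" or "wrist"; returns a dict with "img" (420x560x3 uint8, red, green, blue), "mtx" (3x3 intrinsics, pixels), "world_to_cam" (4x4, takes a point from world to camera coordinates). Camera axes: x right, y down, z forward; pixel columns grow to the right and rows downward; lengths in m; the calibration is good to about 2 mm. The wrist camera is an equidistant fisheye: a pixel r from the principal point sees the ray r / f radians off the axis. A picture is of the moment at which its call begins. There is no depth.
- robot.hand_in(): hands the job in; it is judged then, once.
Trained networks look in a picture, given as the dict that the camera call returned (one of the last four; its "shot" number tells which), for a name from the list of things; names that differ only in an ending like _2 or _b are one class to them, and where a whole thing is asked for, a point or a joint stands for the part that bears it (a point fixed in the world has none). Each returns a list of dicts, best first, with "p" (0 to 1); they miss things now and then, are a little off and sometimes report something else, mostly with a low value. They report only what shows in the picture. A call takes as long as a camera call.
- robot.search_frame(picture, thing): "xyz" ([x, y, z] in m, in world coordinates, good to about 4 mm: the middle of the surface that is visible of it).
- robot.tip_of(picture, thing): "xyz" ([x, y, z] in m, in world coordinates, good to about 4 mm: a listed point, or the origin of a listed thing).
The state is a dict: "time": time; "q": joint angles; "joint_velocities": joint speeds; "joint_torque": joint torques, N m; "position": TCP position; "tool_rot": TCP orientation; "ft_force": force on the tool from outside, world axes, zero at the start; "moment": the same for the moment, N m; "grip_width": finger opening in m; "grip_force": force on a finger pad.
Only numpy, scipy, OpenCV 4.12 (cv2) and the standard library are available. Lean on these libraries where they do the work, as an engineer would, in place of code of your own. Each camera call takes 0.05 s, during which the arm holds its last target. There are 200 camera calls.

## Task

On the bench speed controller, roll the knurled thumbwheel with a light fingertip by one click, until its green line clicks in under the yellow pointer marks - no farther, and not on to the red line - then press the blue start key fully down and let it come up again. Pick nothing up: do not lift, tip or shove the controller, which stands loose on its feet, and leave the screwdriver, pliers, tape roll and glue bottle where they are.

Things in the scene. Friction and masses are not known exactly. Their poses are not given: they have to be found in the camera images.
- controller: bench speed controller, a low grey box with off-white top, 130 (its x) x 210 (its y) x 52 mm high, 1.2 to 2 kg, loose on rubber feet. Origin: centre of its underside; z up, x to its back (roughly away from the robot), y to its left. A knurled black thumbwheel stands out of the left half of its top, a blue key out of the right half.
- wheel_apex (a point): top of the thumbwheel's rim, mid-width, 76 mm above the worktop; fixed to the controller (its x 0, y +50 mm), axes as the controller's. Wheel: radius 32 mm, 24 mm wide, axle level along the controller's y; a fingertip pressed on top and drawn along x rolls it. Fixed grey cheeks on both sides (radius 28, 5 mm thick) stand 4 mm lower than the rim and bear yellow pointer marks.
- wheel (a joint): wheel turn, rad; grows when the rim's top is drawn to the controller's front (its -x, toward the robot). Detents, 16 mm of rim apart: 0 (white line on the rim at the pointers: the start), 0.5 (green line), 1.0 (red line). From about halfway a sprung plunger pulls it on into the nearer one; passing the hump takes about 3 N at the rim. Stops at -0.15, 1.15.
- start_key_top (a point): centre of the top of the blue round start key (26 mm across), on the controller at its x -15 mm, y -50 mm; moves down with the key.
- start_key (a joint): travel of the start key in m: 0 up, 0.006 fully down (about 5 N, sprung back up when let go).
- screwdriver: blue-handled screwdriver lying in front of the controller, 27x179x29 mm; bystander, origin under its centre
- pliers_red: red-handled pliers lying to the right of the controller, 61x170x18 mm; bystander, origin under its centre
- tape_roll: black roll of tape lying flat to the left of the controller, 67 mm across, 19 mm high; bystander, origin under its centre
- glue: small white glue bottle with a red nozzle standing behind the controller, 42 mm across, 126 mm high; bystander, origin under its centre

How it is judged:
On the way, in this order (a step that is already met when the one before it is completed fails the run):
1. the green line has clicked in under the pointers, the key still up (value of joint wheel between 0.44 and 0.56 rad and value of joint start_key below 0.002 m), for 0.2 s.
2. the start key is pressed down with the wheel at green (value of joint wheel between 0.44 and 0.56 rad and value of joint start_key above 0.0045 m), for 0.05 s.
At the end, for the whole second after the job is handed in: The wheel rests in the green detent (0.5 rad, within 0.06), the start key has been pressed and is up again (within 1.5 mm), the controller stands flat within 25 mm of where it stood, and the four bystanders lie within 20 mm of where they lay, the glue bottle upright (value of joint wheel between 0.44 and 0.56 rad and value of joint start_key below 0.0015 m and distance of controller from where it was at the start of the episode below 0.025 m and angle between controller's own z axis and vertical below 0.05 rad and distance of each of screwdriver, pliers_red, tape_roll, glue from where it was at the start of the episode below 0.02 m and angle between glue's own z axis and vertical below 0.2 rad); the robot touches nothing.
It fails at once if the wheel is squeezed or pressed hard (over 50 N) (contact force between the fingers and wheel above 50 N).
It fails at once if the wheel is rolled past the green line toward the red one (beyond 0.75 rad) (value of joint wheel above 0.75 rad).
It fails at once if the start key is pressed before the wheel is set to green (value of joint start_key above 0.003 m and not (value of joint wheel between 0.44 and 0.56 rad)).
It fails at once if the controller is lifted, tipped or shoved away (height (world z) of controller above 0.012 m or angle between controller's own z axis and vertical above 0.1 rad or distance of controller from where it was at the start of the episode above 0.025 m).
It fails at once if a bystander is moved, lifted or knocked over (not (distance of each of screwdriver, pliers_red, tape_roll, glue from where it was at the start of the episode below 0.02 m and angle between glue's own z axis and vertical below 0.2 rad)).
It also fails if it takes over 48 s, if anything falls off the work surface, if the arm or the gripper's body presses on something with over 40 N, if the wrist force passes 120 N, or if a joint passes its speed limit or range.

## Working session

There is one attempt and no reset: what is moved stays moved. The work goes in short steps, Python scripts to look and compute and a tool call to move; the robot and the scene stay as the last step left them, time stands still between calls to the robot, and variables do not carry over. Pictures are saved under pics/ and viewed, at most 10 in all, crops included, and the job is handed in when it is done.

Besides the shell and the picture viewer there is one more tool, called after "Request:" in YAML: its name, and indented under it one key for each argument. move_arm: Moves the arm, as the interface text tells. Its arguments: {"type":"object","properties":{"series":{"type":"string"},"jaw":{"type":"number"},"newtons":{"type":"number"}},"required":["series"]}

```bash
mkdir -p pics; cat > h.py <<'E'
import numpy as np,cv2
from rig import robot
from scipy.spatial.transform import Rotation as R
def save(c,n): cv2.imwrite('pics/'+n,c['img'][:,:,::-1])
def proj(c,p):
    q=c['world_to_cam']@np.append(p,1); u=c['mtx']@q[:3]; return (u[:2]/u[2]).round(1)
def ray(c,uv):
    M=c['world_to_cam']; d=np.linalg.inv(c['mtx'])@[uv[0],uv[1],1]; return -M[:3,:3].T@M[:3,3], M[:3,:3].T@d
def atz(c,uv,z):
    o,d=ray(c,uv); return o+d*(z-o[2])/d[2]
E
python3 - <<'E'
from h import *
o=robot.get_obs(); print(o)
for n in('top','scene'):
    c=robot.camera(n); save(c,n+'1.png')
    for t in('controller','wheel_apex','start_key_top','screwdriver','pliers_red','tape_roll','glue'):
        r=robot.tip_of(c,t)
        print(n,t,[(np.round(x['xyz'],3),round(x['p'],2),proj(c,x['xyz'])) for x in r[:2]])
E
```

```text
{'time': 0.0, 'q': array([-1.47148015e+00,  5.28481182e-01,  1.43389883e+00, -2.95846677e-05,
        1.18136502e+00, -1.78505904e-01]), 'joint_velocities': array([ 3.46753478e-04, -2.13237244e-03,  5.43940467e-04, -2.82958949e-04,
        4.97522930e-04, -6.65672904e-05]), 'joint_torque': array([-8.15218173e-04, -4.40042782e+01, -1.76596177e+01,  6.33046310e-02,
        5.81746758e-02, -1.67866492e-04]), 'position': array([ 0.17136257, -0.60034387,  0.24356345]), 'tool_rot': array([ 9.90366013e-01,  1.38470223e-01,  2.89324515e-05, -1.07588732e-03]), 'ft_force': array([ 0.12987356,  0.01396998, -0.04444091]), 'moment': array([-0.04311063, -0.03781855, -0.03213678]), 'grip_force': 0.0, 'grip_width': 0.08727043704922623}
top controller [(array([ 0.478, -0.21 ,  0.001]), 0.8, array([305.1, 234.4]))]
top wheel_apex [(array([ 0.499, -0.16 ,  0.074]), 0.91, array([279.8, 222.7]))]
top start_key_top [(array([ 0.442, -0.246,  0.075]), 0.52, array([324.5, 252.3]))]
top screwdriver [(array([ 0.362, -0.174,  0.002]), 0.63, array([288.2, 290.6])), (array([ 0.476, -0.208,  0.002]), 0.61, array([
[... 184 characters left out ...]
 0.518, -0.051,  0.002]), 0.58, array([229.5, 215.9]))]
top glue [(array([ 0.578, -0.271,  0.003]), 0.67, array([333.9, 187.1]))]
scene controller [(array([ 0.477, -0.209,  0.001]), 0.96, array([303. , 246.1]))]
scene wheel_apex [(array([ 0.496, -0.165,  0.079]), 0.87, array([285.6, 226.9]))]
scene start_key_top [(array([ 0.44 , -0.247,  0.075]), 0.4, array([326.3, 218.2]))]
scene screwdriver [(array([ 0.368, -0.17 ,  0.002]), 0.81, array([335.7, 273.7])), (array([ 0.496, -0.164,  0.081]), 0.7, array([285.1, 226.6]))]
scene pliers_red []
scene tape_roll [(array([ 0.521, -0.048,  0.001]), 0.78, array([245.8, 279.4]))]
scene glue [(array([ 0.576, -0.273,  0.004]), 0.63, array([283.6, 217.2]))]
```

```bash
python3 - <<'E'
import cv2
a=cv2.imread('pics/top1.png')[150:320,200:420]
cv2.imwrite('pics/t1c.png',cv2.resize(a,None,fx=3.5,fy=3.5,interpolation=cv2.INTER_CUBIC))
E
```

```text
(no output)
```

View pics/t1c.png

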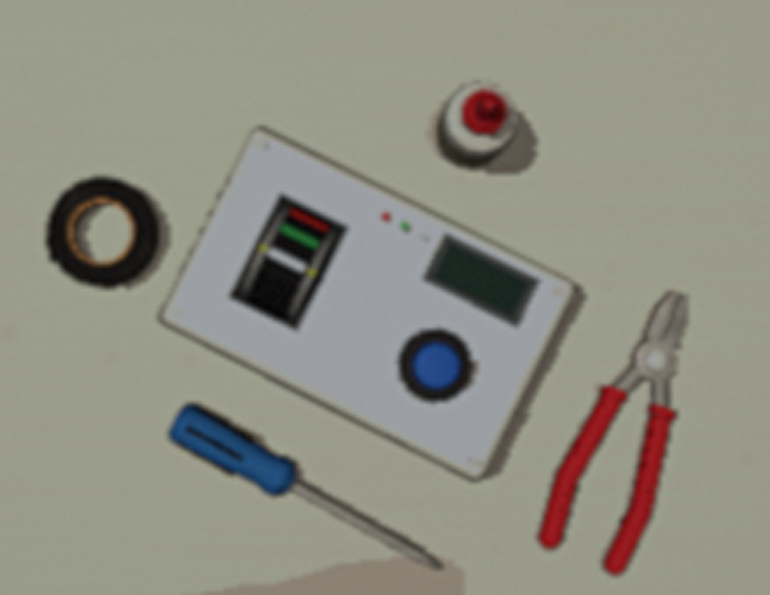

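View pics/scene1.png

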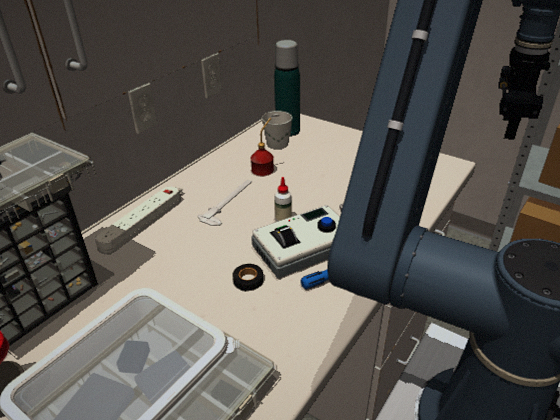

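The crop shows the wheel with its white line at the yellow pointers (around crop 288,260) and the green line behind it. The key is at crop (436,366), the glue at (485,113), and the box is yawed about -27°. Next I'll refine the yaw and plan the approach, with the tool y axis along the controller's x.

```bash
cat >> h.py <<'E'
def shift(p):  # world target TCP -> tool mm
    o=robot.get_obs(); return (R.from_quat(o['tool_rot']).inv().apply(np.array(p)-o['position'])*1000).round(1)
E
python3 - <<'E'
from h import *
c=robot.camera('top')
g=lambda x,y,z: atz(c,(200+(x+.5)/3.5-.5,150+(y+.5)/3.5-.5),z)
C=[g(*k,.052) for k in((260,127),(582,287),(478,480),(160,318))]
for k in C: print(k.round(3))
y=C[0]-C[1]+C[3]-C[2]; yaw=np.arctan2(y[1],y[0])-np.pi/2; ctr=sum(C)/4
print('yaw',np.degrees(yaw),'ctr',ctr.round(4),'dims',np.linalg.norm(C[0]-C[1]),np.linalg.norm(C[1]-C[2]))
X=np.array([np.cos(yaw),np.sin(yaw),0]);Y=np.array([-X[1],X[0],0])
ap=ctr+.05*Y; print('apex',ap, 'key',ctr-.015*X-.05*Y)
print('pointers mid',(g(263,248,.072)+g(312,272,.072))/2,'key px',[g(436,366,z).round(4) for z in(.055,.065,.075)])
o=robot.get_obs(); d=(R.from_quat(o['tool_rot']).inv()*R.from_matrix(np.c_[Y,X,[0,0,-1]])).as_rotvec(degrees=True)
print(shift([ap[0],ap[1],.24]),d)
E
```

```text
[ 0.574 -0.147  0.052]
[ 0.482 -0.329  0.052]
[ 0.374 -0.27   0.052]
[ 0.465 -0.09   0.052]
yaw -26.96838277425019 ctr [ 0.4739 -0.2092  0.052 ] dims 0.2040350791241898 0.12358206740421696
apex [ 0.49655225 -0.16459772  0.052     ] key [ 0.43783352 -0.24692093  0.052     ]
pointers mid [ 0.49699845 -0.1635342   0.072     ] key px [array([ 0.4378, -0.2465,  0.055 ]), array([ 0.4379, -0.2458,  0.065 ]), array([ 0.4381, -0.2452,  0.075 ])]
[ 432.4 -330.6    4.6] [ 4.14347780e-03  2.75520169e-03 -4.71166193e+01]
```

Request:
move_arm:
  series: "217 -165 0 0 0 -24;432 -330 0 0 0 -47;432 -330 0 0 0 -47;432 -330 0 0 0 -47;432 -330 0 0 0 -47;432 -330 0 0 0 -47;432 -330 0 0 0 -47;432 -330 0 0 0 -47"
  jaw: 0
  newtons: 10

```text
time: 1.52
position: [0.3716, -0.3322, 0.2448]
tool_rot: [0.852, 0.523, 0.0, 0.0]
ft_force: [-0.1, -0.2, 0.3]
grip_width: 0.0417
grip_force: 0.0
```

```bash
python3 - <<'E'
from h import *
yaw=np.radians(-26.97);X=np.array([np.cos(yaw),np.sin(yaw),0]);Y=np.array([-X[1],X[0],0])
o=robot.get_obs()
print(shift([.504,-.1676,.14]),(R.from_quat(o['tool_rot']).inv()*R.from_matrix(np.c_[Y,X,[0,0,-1]])).as_rotvec(degrees=True))
E
```

```text
[206.8  43.3 104.8] [0.04044204 0.01481689 0.0018532 ]
```

Request:
move_arm:
  series: "207 43 50 0 0 0;207 43 50 0 0 0;207 43 50 0 0 0;207 43 50 0 0 0;207 43 50 0 0 0;207 43 105 0 0 0;207 43 105 0 0 0;207 43 105 0 0 0"

```text
time: 2.18
position: [0.5016, -0.1665, 0.1362]
tool_rot: [0.852, 0.523, -0.002, -0.003]
ft_force: [-0.1, -1.1, 0.3]
grip_width: 0.0007
grip_force: 0.0
```

```bash
python3 - <<'E'
from h import *
o=robot.get_obs(); print(o['position'],o['ft_force'],o['grip_width'],shift([.504,-.1676,.11]))
w=robot.camera('wrist'); c=robot.camera('top')
for k in (w,c): print([(np.round(x['xyz'],4),round(x['p'],2)) for t in('wheel_apex','start_key_top') for x in robot.tip_of(k,t)[:1]])
a=cv2.resize(c['img'][170:270,230:350],None,fx=4,fy=4,interpolation=2)
b=np.zeros((420,1040,3),np.uint8);b[:,:560]=w['img'];b[:400,560:]=a[:400]
cv2.imwrite('pics/b.png',cv2.resize(b[:,:,::-1],(800,323)))
E
```

```text
[ 0.5016013  -0.16645187  0.13619004] [-0.12121519 -1.07481146  0.28064276] 0.0006700024608264715 [ 0.1  2.9 26.2]
[(array([ 0.4921, -0.1664,  0.0748]), 0.91), (array([ 0.438 , -0.2453,  0.0695]), 0.61)]
[(array([ 0.4437, -0.2417,  0.0717]), 0.63)]
```

View pics/b.png

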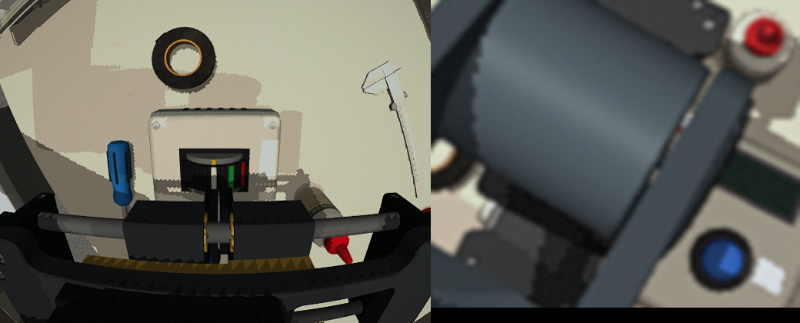

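The wrist view shows the closed fingers over the wheel, with the white line and pointer near pixel (213,175) and green to the right, which is controller +x. Now I'll descend to just above the rim.

Request:
move_arm:
  series: "0 1 15 0 0 0;0 1 30 0 0 0;0 1 34 0 0 0;0 1 34 0 0 0;0 1 34 0 0 0;0 1 34 0 0 0"

```text
time: 2.98
position: [0.5047, -0.1701, 0.1065]
tool_rot: [0.853, 0.522, 0.0, 0.001]
ft_force: [0.8, -1.1, -0.0]
grip_width: 0.0002
grip_force: 0.0
```

Request:
move_arm:
  series: "0 0 4 0 0 0;0 0 6 0 0 0;0 0 7 0 0 0;0 0 7 0 0 0;0 0 7 0 0 0"

```text
time: 3.4
position: [0.5041, -0.1695, 0.0985]
tool_rot: [0.853, 0.522, -0.0, -0.0]
ft_force: [-0.9, -1.1, -0.0]
grip_width: 0.0005
grip_force: 0.0
```

Request:
move_arm:
  series: "0 0 1 0 0 0;0 0 1 0 0 0;0 0 1 0 0 0"

```text
time: 3.65
position: [0.5044, -0.1697, 0.098]
tool_rot: [0.853, 0.522, 0.0, 0.0]
ft_force: [-0.6, 0.7, 4.3]
grip_width: 0.0005
grip_force: 2.0
```

```bash
python3 - <<'E'
from h import *
o=robot.get_obs(); print(o['position'],o['ft_force'],shift([.4967,-.164,.098]))
E
```

```text
[ 0.50440048 -0.16966237  0.09804483] [-0.59387059  0.73201127  4.33879088] [ 1.5 -9.4  0. ]
```

Request:
move_arm:
  series: "0 0 1 0 0 0;0 0 1 0 0 0;0 0 1 0 0 0"

```text
time: 3.9
position: [0.505, -0.1699, 0.0978]
tool_rot: [0.853, 0.522, 0.001, 0.001]
ft_force: [-1.2, 1.0, 9.5]
grip_width: 0.0008
grip_force: 4.5
```

Request:
move_arm:
  series: "0 -1.5 0 0 0 0;0 -3 0 0 0 0;0 -4.5 0 0 0 0;0 -6 0 0 0 0;0 -6 0 0 0 0"

```text
time: 4.32
position: [0.5019, -0.1684, 0.0982]
tool_rot: [0.853, 0.522, 0.002, 0.004]
ft_force: [2.9, -0.4, 7.8]
grip_width: 0.0005
grip_force: 4.0
```

```bash
python3 - <<'E'
from h import *
o=robot.get_obs(); print(o['position'],o['ft_force'],R.from_quat(o['tool_rot']).inv().apply(o['ft_force']))
w=robot.camera('wrist'); save(w,'w2.png')
a=w['img'][170:280,210:350]; cv2.imwrite('pics/w2c.png',cv2.resize(a,None,fx=5,fy=5,interpolation=2)[:,:,::-1])
E
```

```text
[ 0.50185351 -0.16839644  0.09822868] [ 2.90116394 -0.42943317  7.78900796] [ 0.93881464  2.84455353 -7.76511122]
```

View pics/w2c.png

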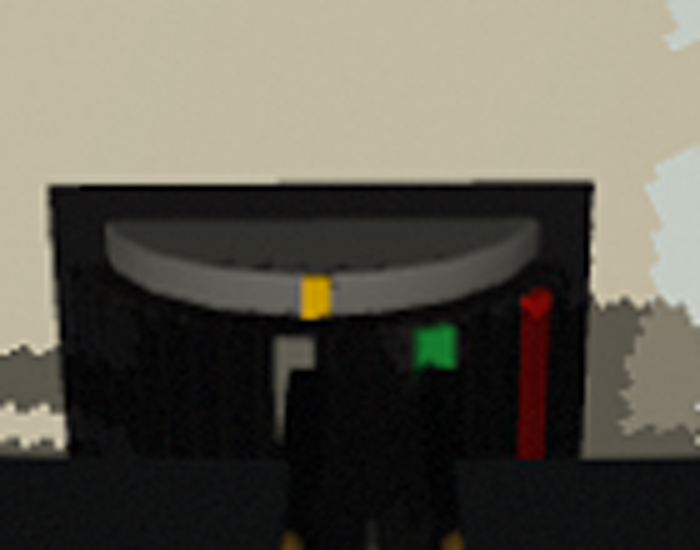

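White has moved left of the pointer and green is approaching, so the tip is rolling the wheel without slipping. I'll keep going.

Request:
move_arm:
  series: "0 -1.5 0.5 0 0 0;0 -3 0.5 0 0 0;0 -4.5 0.5 0 0 0;0 -5 0.5 0 0 0;0 -5 0.5 0 0 0"

```text
time: 4.78
position: [0.4967, -0.1657, 0.0982]
tool_rot: [0.853, 0.522, 0.002, 0.003]
ft_force: [-0.2, 0.9, 12.3]
grip_width: 0.0004
grip_force: 6.9
```

```bash
python3 - <<'E'
from h import *
o=robot.get_obs(); print(o['position'],shift([.4967,-.164,.098]),R.from_quat(o['tool_rot']).inv().apply(o['ft_force']))
w=robot.camera('wrist')
a=w['img'][170:280,210:350]; cv2.imwrite('pics/w3c.png',cv2.resize(a,None,fx=5,fy=5,interpolation=2)[:,:,::-1])
h=cv2.cvtColor(w['img'],cv2.COLOR_RGB2HSV)[210:275,220:340]
for n,lo,hi in(('green',(50,120,50),(80,255,255)),('red',(0,180,60),(8,255,255)),('yel',(20,180,100),(32,255,255))):
    m=cv2.inRange(h,lo,hi)[:35]; y,x=np.nonzero(m); print(n,len(x),x.mean()+220 if len(x) else 0,y.mean()+210 if len(x) else 0)
E
```

```text
[ 0.49667366 -0.16574356  0.09819723] [ 1.6 -0.8  0.2] [  0.69565164  -0.44911845 -12.31811456]
green 60 297.6333333333333 239.73333333333335
red 82 320.6951219512195 237.6341463414634
yel 50 283.42 229.0
```

Request:
move_arm:
  series: "0 -1 0 0 0 0;0 -2 0 0 0 0;0 -3 0 0 0 0;0 -4 0 0 0 0;0 -4 0 0 0 0;0 -4 0 0 0 0"

```text
time: 5.33
position: [0.4915, -0.1631, 0.098]
tool_rot: [0.853, 0.522, 0.001, 0.001]
ft_force: [-2.2, 1.4, 16.0]
grip_width: 0.0003
grip_force: 7.9
```

```bash
cat >> h.py <<'E'
def look(n):
    o=robot.get_obs(); print(o['position'],shift([.4967,-.164,.098]),R.from_quat(o['tool_rot']).inv().apply(o['ft_force']))
    w=robot.camera('wrist')
    a=w['img'][150:290,200:360]; cv2.imwrite('pics/%s.png'%n,cv2.resize(a,None,fx=4,fy=4,interpolation=2)[:,:,::-1])
    h=cv2.cvtColor(w['img'],cv2.COLOR_RGB2HSV)[210:275,220:340]
    for n,lo,hi in(('green',(50,120,50),(80,255,255)),('red',(0,180,60),(8,255,255)),('yel',(20,180,100),(32,255,255))):
        m=cv2.inRange(h,lo,hi)[:35]; y,x=np.nonzero(m); print(n,len(x),x.mean()+220 if len(x) else 0,y.mean()+210 if len(x) else 0)
E
python3 -c "
from h import *
look('w4')"
```

```text
[ 0.49147836 -0.16307044  0.0979964 ] [1.5 5.1 0. ] [  0.21980057  -2.55734803 -16.00945257]
green 60 297.7833333333333 240.01666666666665
red 71 323.9154929577465 238.83098591549296
yel 49 294.34693877551024 229.08163265306123
```

View pics/w4.png

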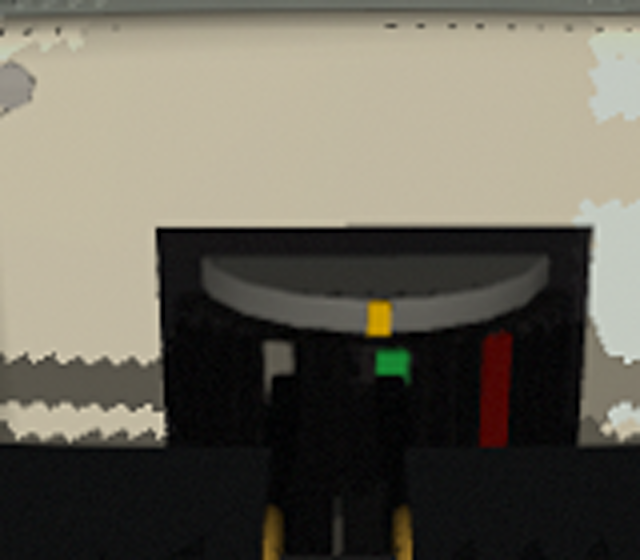

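Green is now about 2 mm short of the pointer, and the plunger is pulling it on. I'll nudge it another 1.5 mm and lift off.

Request:
move_arm:
  series: "0 -1 0 0 0 0;0 -1.5 0 0 0 0;0 -1.5 -2 0 0 0;0 -1.5 -5 0 0 0;0 -1.5 -12 0 0 0;0 -1.5 -25 0 0 0;0 -1.5 -25 0 0 0;0 -1.5 -25 0 0 0"

```text
time: 6.05
position: [0.4898, -0.1622, 0.1215]
tool_rot: [0.853, 0.522, 0.0, 0.001]
ft_force: [0.7, 0.5, 0.3]
grip_width: 0.0004
grip_force: 0.0
```

```bash
python3 -c "
from h import *
look('w5')
print(shift([.438,-.246,.115]))
c=robot.camera('wrist')
print([(np.round(x['xyz'],4),round(x['p'],2)) for t in('wheel_apex','start_key_top') for x in robot.tip_of(c,t)[:1]])
"
```

```text
[ 0.48984239 -0.16224281  0.1214686 ] [ 1.6  6.9 23.5] [ 0.7555665   0.4187328  -0.34643165]
green 161 296.40372670807454 231.98136645962734
red 151 320.00662251655626 231.2913907284768
yel 41 296.0731707317073 215.4390243902439
[-98.2  -7.6   6. ]
[(array([ 0.492 , -0.1672,  0.0738]), 0.7), (array([ 0.492 , -0.1654,  0.0746]), 0.61)]
```

View pics/w5.png

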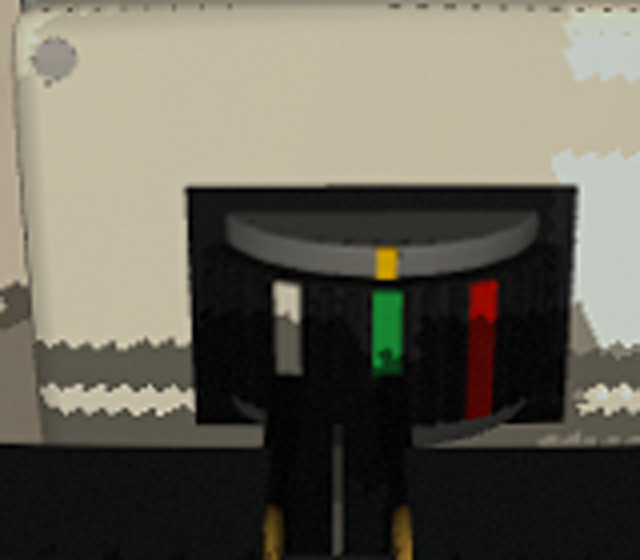

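Green (pixel 387) sits under the yellow pointer (386), so the click is set. Next I'll move over the key.

Request:
move_arm:
  series: "-30 -2 0 0 0 0;-65 -5 0 0 0 0;-98 -8 0 0 0 0;-98 -8 0 0 0 0;-98 -8 0 0 0 0;-98 -8 0 0 0 0;-98 -8 0 0 0 0"

```text
time: 6.83
position: [0.4378, -0.2446, 0.1208]
tool_rot: [0.853, 0.522, -0.0, -0.001]
ft_force: [0.5, 0.1, 0.5]
grip_width: 0.0004
grip_force: 0.0
```

```bash
python3 -c "
from h import *
print(robot.get_obs()['position'],robot.get_obs()['ft_force'],shift([.438,-.246,.1]))
c=robot.camera('wrist');save(c,'w6.png')
print([(t,np.round(x['xyz'],4),round(x['p'],2)) for t in('wheel_apex','start_key_top') for x in robot.tip_of(c,t)[:2]])
"
```

```text
[ 0.43780142 -0.24459968  0.12075489] [0.47605487 0.10710142 0.46887555] [-1.2  0.8 20.8]
[('wheel_apex', array([ 0.4953, -0.1648,  0.076 ]), 0.81), ('start_key_top', array([ 0.4379, -0.244 ,  0.0744]), 0.86)]
```

View pics/w6.png

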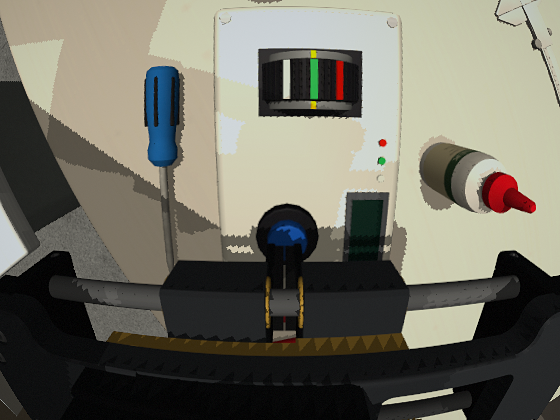

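The fingers are centred over the blue key (285,235), green is still at the pointers, and the glue is clear. I'll descend to the key.

Request:
move_arm:
  series: "-1 0 8 0 0 0;-1 0 16 0 0 0;-1 0 22 0 0 0;-1 0 24 0 0 0;-1 0 24 0 0 0;-1 0 24 0 0 0"

```text
time: 7.48
position: [0.4369, -0.2462, 0.0967]
tool_rot: [0.853, 0.522, -0.0, -0.001]
ft_force: [0.7, -0.5, -0.3]
grip_width: 0.0002
grip_force: 0.0
```

Request:
move_arm:
  series: "0 0 1 0 0 0;0 0 2 0 0 0;0 0 3 0 0 0;0 0 4 0 0 0;0 0 4 0 0 0;0 0 4 0 0 0"

```text
time: 7.98
position: [0.4373, -0.2466, 0.0932]
tool_rot: [0.853, 0.522, 0.0, 0.0]
ft_force: [-1.0, -0.5, 3.1]
grip_width: 0.0007
grip_force: 1.6
```

Request:
move_arm:
  series: "0 0 1 0 0 0;0 0 2 0 0 0;0 0 3 0 0 0;0 0 4 0 0 0;0 0 4 0 0 0;0 0 4 0 0 0"

```text
time: 8.48
position: [0.4373, -0.2466, 0.0902]
tool_rot: [0.853, 0.522, 0.0, 0.0]
ft_force: [-2.0, 2.3, 14.4]
grip_width: 0.0005
grip_force: 7.0
```

Request:
move_arm:
  series: "0 0 1 0 0 0;0 0 1 0 0 0;0 0 1 0 0 0"

```text
time: 8.73
position: [0.4373, -0.2466, 0.0901]
tool_rot: [0.853, 0.522, 0.0, 0.001]
ft_force: [-4.1, 2.6, 20.6]
grip_width: 0.0001
grip_force: 10.6
```

The key has bottomed: force rose to 20.6 N with no further travel. Now I'll lift off.

Request:
move_arm:
  series: "0 0 -4 0 0 0;0 0 -12 0 0 0;0 0 -25 0 0 0;0 0 -50 0 0 0;0 0 -80 0 0 0;0 0 -100 0 0 0;0 0 -100 0 0 0;0 0 -100 0 0 0"

```text
time: 9.4
position: [0.4377, -0.247, 0.1888]
tool_rot: [0.853, 0.522, 0.0, 0.001]
ft_force: [-0.3, 0.7, -0.1]
grip_width: 0.0001
grip_force: 0.0
```

```bash
python3 -c "
from h import *
print(robot.get_obs()['position'],robot.get_obs()['ft_force'])
c=robot.camera('wrist');save(c,'w7.png')
print([(t,np.round(x['xyz'],4),round(x['p'],2)) for t in('controller','wheel_apex','start_key_top','glue') for x in robot.tip_of(c,t)[:1]])
"
```

```text
[ 0.43774513 -0.24698523  0.18884951] [-0.30871459  0.70498567 -0.1365472 ]
[('controller', array([ 0.4765, -0.2072,  0.0009]), 0.78), ('wheel_apex', array([ 0.4906, -0.164 ,  0.0742]), 0.74), ('start_key_top', array([ 0.4384, -0.2459,  0.0748]), 0.61), ('glue', array([ 0.5742, -0.2678,  0.0024]), 0.74)]
```

View pics/w7.png

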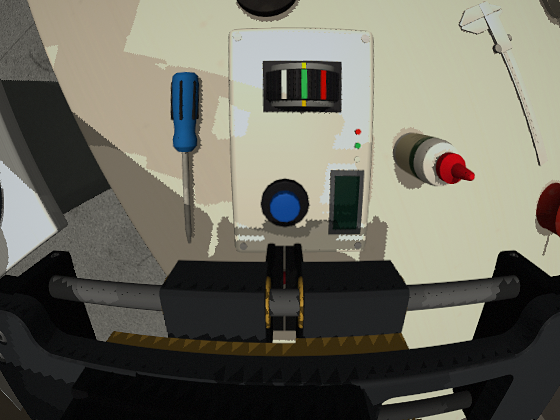

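Green is at the pointers (304,85), the key is up (285,205), and nothing else has moved. Handing in.

```bash
python3 -c "
from rig import robot
print(robot.hand_in())"
```

```text
the job is handed in; nothing more can be done
None
```

I rolled the wheel one click to green, pressed the start key down to its stop and let it come back up, and handed the job in; the last picture showed nothing disturbed, but the hand-in returned no verdict.

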